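# Set up a case dry in the dental articulator

## Robot

A 6-joint arm with a two-finger parallel gripper is mounted at the origin on the work surface. World frame = base frame: x ahead of the robot, y to its left, z up, the work surface at z = 0. Lengths are in mm, angles in rad, forces in N, time in s.
With the tool pointing down it reaches from about 300 to 750 mm from the base axis. Payload 8.5 kg.
Tool frame: the origin (TCP) lies on the mounting face of the last link; the fingertips stand 173 mm ahead of it and the grasp point (between the pads) lies 155 mm ahead of it (env.grasp_offset is the z of the grasp point in the tool frame, in mm); z points along the fingers, y is the line along which they close (so a half turn about z gives the same grasp; the last joint's range is limited). The gripper opens to 85 mm and grips with 20 to 120 N. Pads are 22 mm wide; open, the fingers measure 114 mm over their backs; the gripper's body (76 mm by 85 mm) begins 54 mm behind the grasp point. The pads swing forward as they close: fully open they stand 13 mm farther back than shut.
Start: joints at [0.964, 0.381, 1.297, -0, 1.464, -0.215], TCP at [210.01, 508.309, 404.722] pointing down, gripper open.
Joint ranges: [-3.11, 3.11], [-0.89, 2.33], [0.22, 2.48], [-1.42, 4.56], [0.17, 2.85], [-2.88, 2.88]. Speed limits (rad/s): [2.39, 2.39, 3.14, 3.14, 3.14, 3.14].

## Interface

Orientations are given as [roll, pitch, yaw] about the fixed x, y, z axes, in that order (R = Rz(yaw) Ry(pitch) Rx(roll)).
In Python, from station import read_state, imaging, order, env gives the robot as it stands.
- The arm moves only by the tool jog_arm, never from a script. Its argument "series" is a list that holds one entry, the list of rows, each a list of 6 numbers: the shift along the tool's x, y, z in mm, then the turn, a rotation vector about the tool's x, y, z in degrees. In form: [[[tx, ty, tz, ax, ay, az], ...]]. A call has 1 to 10 rows; each row is the pose to reach, as a shift and turn from the pose commanded when the call began, along the tool's axes at that moment; what a row does not reach only later rows make up. A row lasts 1/10 s, in which the tool goes at most 50 mm and 8.59 degrees, less where a joint would pass 70% of its speed; a pose out of reach is approached as far as the arm can. A call with a gripper value outside its range is refused whole. "hand" is the closure, from 0 (fully open) to 1 (shut), set as the call begins (left out, the last holds). The fingers move at their own pace and stop on an object; "newtons" is the grip in N (left out, the last holds). Time passes only in rows, so rows that repeat a pose let the fingers close. It gives the time, the measured TCP pose, the force, the opening and the grip force at its end, in the units of the state.
- read_state(): the state, without advancing time (a new reading comes with each control period).
- imaging.capture(name): name is "scene" or "top" or "wrist"; returns the picture (480x640x3 uint8, red, green, blue); there is no depth.
- imaging.camera_info(name): a dict with "intrinsics" (3x3 intrinsics, pixels), "R" (3x3) and "t" (3): a world point X has camera coordinates R X + t. Camera axes: x right, y down, z forward; pixel columns grow to the right and rows downward; lengths in mm; the calibration is good to about 2 mm. A picture is of the moment at which its call begins: read the wrist's pose just before it. camera_info takes no time and is no camera call; for the wrist camera it gives the pose at the moment of the call.
- order.finish_job(): hands the job in; it is judged then, once.
The state is a dict: "time": time; "q": joint angles; "qd": joint speeds; "joint_torque": joint torques, N m; "tool_pos": TCP position; "tcp_rot": TCP orientation; "ft_force": force on the tool from outside, world axes, zero at the start; "moment": the same for the moment, N m; "gripper_width": opening from 0.0 (shut) to 1.0 (fully open); "grip_force": force on a finger pad.
Only numpy, scipy, OpenCV 4.12 (cv2) and the standard library are available. Lean on these libraries where they do the work, as an engineer would, in place of code of your own. Each camera call takes 0.05 s, during which the arm holds its last target. There are 200 camera calls.

## Task

Set this case up dry in the articulator, ready for mounting the upper cast: seat the red incisal table in the small front seat and the white mounting plate in the large seat, then stand the yellow lower cast centred on the plate, lay the bite block on its teeth, and set the blue upper cast, teeth down as it lies, on the bite block. The front teeth of both casts and the front of the bite block point to the incisal table, in line with the articulator and squarely over one another, and everything is left standing level by itself. Leave the cup, the green tin and the amber jar where they are.

Things in the scene. Friction and masses are not known exactly. Their poses are not given: they have to be found in the camera images.
- incisal_table: loose incisal table: small red disc with a darker red middle, 32 mm across, 14 mm high, flat on the bench. Origin: centre of its underside, z up. Belongs in incisal_seat.
- mounting_plate: loose mounting plate: white disc with a dark steel middle and a brass dot, 50 mm across, 14 mm high, flat on the bench. Origin: centre of its underside, z up. Belongs in mount_seat.
- lower_cast: loose lower cast, golden-yellow stone, teeth up. Base U-shaped from above: flat back at x = +31 mm, round front at x = -31 mm, parallel sides 62 mm apart from x = 0 to +31 mm; base 18 mm high, level tooth tips 30 mm above the underside in a horseshoe (centre-line radius 23.5 mm) open to the back. Origin: on the underside, mid U. Axes: z up, -x to the front teeth, y across the jaw.
- bite_block: loose bite block: magenta horseshoe plate lying flat, 8 mm thick, band 10 mm wide, open to the back; front half round, outer radius 28.5 mm; parallel legs, 57 mm over the outside, from x = 0 to their ends at x = +22 mm. Origin: on the underside at the half round's centre; goes over the lower cast's origin. Axes: z up, -x to the front teeth, y across the jaw.
- upper_cast: loose upper cast, pale-blue stone, already teeth down, three dark notches on top. From above: flat back at x = +31 mm, pointed front at x = -37 mm, sides 62 mm apart from x = -6 to +23 mm. Base 12 to 30 mm above the tooth tips; tooth horseshoe as the lower cast's. Origin: at tooth-tip level (its underside); goes over the lower cast's origin. Axes: z up, -x to the front teeth, y across the jaw.
- mount_seat: large round seat mid-way on the articulator's fixed lower frame (white; two posts 136 mm high 84 mm behind the seat, 52 mm either side): recess 56 mm across, 4 mm deep, in an aluminium rim 70 mm across. Origin: centre of the recess floor, 22 mm above the bench. Axes: z up, -x to the articulator's front (to incisal_seat), +x to the posts.
- incisal_seat: small round seat at the front end of the same frame, 78 mm in front (-x) of mount_seat: recess 38 mm across, 4 mm deep, in an aluminium rim 48 mm across. Origin: centre of the recess floor, 22 mm above the bench; axes as mount_seat.
- water_cup: bystander: white ceramic cup, 66 mm across the mouth, 72 mm high, loose. Origin: centre of its underside. Not to be moved.
- shade_tin: bystander: flat round green tin, 62 mm across, 25 mm high, loose. Origin: centre of its underside. Not to be moved.
- powder_jar: bystander: small amber jar with a black cap, 42 mm across, 46 mm high, loose. Origin: centre of its underside. Not to be moved.
Not all that is in view belongs to the job. Several things look just like the incisal_table: the one meant starts nearest to the robot's base.

How it is judged:
By the outcome, as a careful person would: the job done as asked, in the order asked, and still so for the second after the job is handed in, with the robot touching nothing.
It also fails if it takes over 123 s, if anything falls off the work surface, if the arm or the gripper's body presses on something with over 40 N, if the wrist force passes 120 N, or if a joint passes its speed limit or range.

## Working session

There is one attempt and no reset: what is moved stays moved. The work goes in short steps, Python scripts to look and compute and a tool call to move; the robot and the scene stay as the last step left them, time stands still between calls to the robot, and variables do not carry over. Pictures are saved under pics/ and viewed, at most 20 in all, crops included, and the job is handed in when it is done.

Besides the shell and the picture viewer there is one more tool, called after "Emit:" as name(argument=value, ...), one argument or row to a line, values as JSON. jog_arm: Moves the arm, as the interface text tells. Its arguments: {"type":"object","properties":{"series":{"type":"array","items":{"type":"array","items":{"type":"array","items":{"type":"number"}}}},"hand":{"type":"number"},"newtons":{"type":"number"}},"required":["series"]}

```bash
ls; mkdir -p pics; python3 - <<'E'
from station import read_state, imaging, order, env
import cv2
print(read_state(), env.grasp_offset)
for n in("scene","top","wrist"):
    im=imaging.capture(n); cv2.imwrite(f"pics/{n}0.png",im[:,:,::-1])
    c=imaging.camera_info(n); print(n,c)
E
```

```text
pics
{'time': 0.0, 'q': array([ 9.63696492e-01,  3.81207092e-01,  1.29829029e+00, -2.08915450e-05,
        1.46357898e+00, -2.15287223e-01]), 'qd': array([-4.37802874e-05,  1.61854386e-03,  1.44414937e-03,  4.22514243e-04,
        2.67538113e-03, -6.66439924e-04]), 'joint_torque': array([-2.51158621e-03, -4.48456800e+01, -2.31270629e+01, -2.74669128e-04,
        4.87696103e-03, -2.30333291e-05]), 'tool_pos': array([209.99484937, 508.28117216, 404.0956677 ]), 'tcp_rot': array([-3.14013876e+00, -2.96672156e-04,  2.74978208e+00]), 'ft_force': array([-0.43181124, -0.31367485,  0.34339636]), 'moment': array([ 0.02915396,  0.01347755, -0.00481334]), 'grip_force': 0.0, 'gripper_width': 0.9959400809786658} 154.70000000000002
scene {'intrinsics': array([[504.18250636,   0.        , 330.50917171],
       [  0.        , 504.18250636, 232.66413883],
       [  0.        ,   0.        ,   1.        ]]), 'R': array([[-0.13315221,  0.99108896, -0.00362886],
       [ 0.68295118,  0.08909947, -0.72500964],
       [-0.71822571, -0.09901497, -0.68872916]]), 't': array([  37.22191257, -329.88211624, 1509.50278622])}
top {'intrinsics': array([[476.34421676,   0.        , 318.8188448 ],
       [  0.        , 476.34421676, 243.4980508 ],
       [  0.        ,   0.        ,   1.        ]]), 'R': array([[-0.02575875, -0.9996294 ,  0.00880589],
       [-0.99447791,  0.02472755, -0.10199137],
       [ 0.10173583, -0.01138444, -0.99474631]]), 't': array([ 62.84205395, 512.64152361, 991.78644479])}
wrist {'intrinsics': array([[367.81913282,   0.        , 317.03430877],
       [  0.        , 367.81913282, 240.01431811],
       [  0.        ,   0.        ,   1.        ]]), 'R': array([[ 3.82100454e-01,  9.24120630e-01, -5.51362258e-04],
       [ 8.88161337e-01, -3.67067251e-01,  2.76461701e-01],
       [ 2.55281574e-01, -1.06125840e-01, -9.61024778e-01]]), 't': array([-549.34499707,  -37.03573278,  378.72631649])}
```

View pics/top0.png

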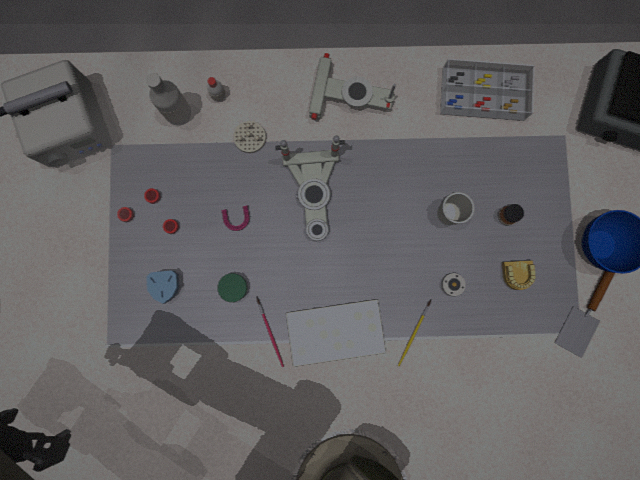

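View pics/scene0.png

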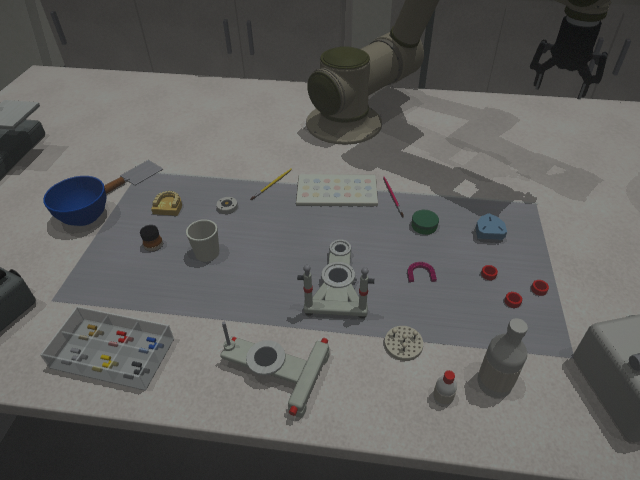

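The top view shows the articulator with its mount seat at about (314,195) and incisal seat at (317,230). The red discs are at (152,196), (125,214) and (171,226). The plate is at (454,284), the yellow cast at (519,275), the bite block at (237,218) and the blue cast at (162,286). The scene view agrees.

```bash
cat > h.py <<'E'
import numpy as np, cv2, sys
from station import read_state, imaging, order, env
def ray(c,u,v,z):
    K,R,t=c["intrinsics"],c["R"],c["t"]
    o=-R.T@t; d=R.T@np.linalg.inv(K)@np.array([u,v,1.])
    return (o+d*(z-o[2])/d[2])[:2]
def proj(c,p):
    q=c["intrinsics"]@(c["R"]@np.asarray(p,float)+c["t"]); return q[:2]/q[2]
def grab(n):
    c=imaging.camera_info(n); return imaging.capture(n),c
HUE={'red':[(0,6),(176,180)],'mag':[(155,174)],'yel':[(17,30)],'blue':[(95,112)]}
def mask(im,col,smin=90,vmin=30):
    h=cv2.cvtColor(im,cv2.COLOR_RGB2HSV); m=np.zeros(h.shape[:2],np.uint8)
    for a,b in HUE[col]: m|=cv2.inRange(h,(a,smin,vmin),(b,255,255))
    return m
def blobs(m,amin=40):
    cs,_=cv2.findContours(m,cv2.RETR_EXTERNAL,cv2.CHAIN_APPROX_NONE)
    return sorted([c for c in cs if cv2.contourArea(c)>amin],key=cv2.contourArea,reverse=True)
def go(x,y,z,yaw):
    "tool-frame shift to put grasp point at x,y,z with tool yaw (deg), mod 180"
    s=read_state(); p=s["tool_pos"]; r,pi,w=s["tcp_rot"]
    g=np.array([x,y,z+env.grasp_offset])-p
    R=np.array([[np.cos(w),np.sin(w),0],[np.sin(w),-np.cos(w),0],[0,0,-1]])
    dy=(yaw-np.degrees(w)+90)%180-90
    q6=np.degrees(s["q"][5])
    print("shift",np.round(R.T@g,1),"turn z",round(-dy,1),"yaw now",round(np.degrees(w),1),"q6",round(q6),"tilt",np.round([np.degrees(r),np.degrees(pi)],2),"t",s["time"])
E
python3 - <<'E'
from h import *
im,c=grab("top"); im2,c2=grab("scene")
for col,z,sm in(('red',14,110),('mag',8,90),('yel',30,90),('blue',30,60)):
    for b in blobs(mask(im,col,sm))[:6]:
        M=cv2.moments(b);u,v=M['m10']/M['m00'],M['m01']/M['m00']
        if 105<u<570 and 140<v<340:
            P=ray(c,u,v,z); print(col,np.round([u,v]),cv2.contourArea(b),np.round(P,1),"r",np.round(np.hypot(*P)))
for n,u,v,z in(("plate",454,284,14),("mount",314,195,26),("inc",317,230,26),("tin",232,288,25),("cup",457,208,72),("jar",512,213,46)):
    print(n,np.round(ray(c,u,v,z),1))
a=cv2.convertScaleAbs(im[130:350,100:360],alpha=1.8)
b=cv2.convertScaleAbs(im[130:350,400:560],alpha=1.8)
cv2.imwrite("pics/a.png",cv2.resize(np.hstack([a[:,20:180],b]),None,fx=2.4,fy=2.4,interpolation=2)[:,:,::-1])
E
```

```text
red [170. 226.] 149.0 [561.7 370.9] r 673.0
red [151. 195.] 146.5 [629.8 411.5] r 752.0
red [124. 214.] 141.5 [590.5 469.3] r 754.0
mag [236. 220.] 191.5 [571.8 228.5] r 616.0
mag [272. 337.] 91.5 [317.7 155.2] r 354.0
yel [517. 274.] 660.0 [ 438.6 -369.2] r 573.0
yel [411. 338.] 99.0 [ 309.7 -138.1] r 339.0
blue [162. 285.] 755.5 [434.1 381.8] r 578.0
plate [ 420.6 -238.4]
mount [619.5  57.5]
inc [543.2  53. ]
tin [424.2 235.8]
cup [ 575.8 -236.1]
jar [ 566.7 -360.2]
```

View pics/a.png

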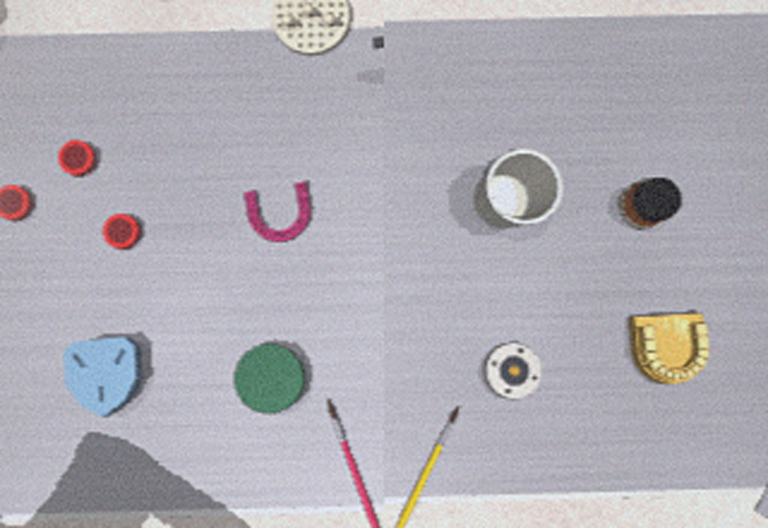

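View pics/wrist0.png

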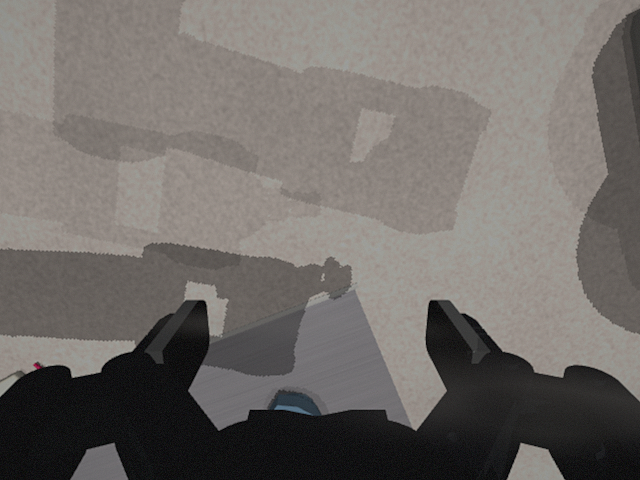

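The crop shows the red target at (122,231), nearest to the base. The bite block, both casts and the plate all roughly face the robot (-x). In the wrist view the fingers are at the bottom, around (190,330) and (440,330).

```bash
python3 - <<'E'
from h import *
s=read_state(); c=imaging.camera_info("wrist"); w=s["tcp_rot"][2]
R=np.array([[np.cos(w),np.sin(w),0],[np.sin(w),-np.cos(w),0],[0,0,-1]])
o=-c["R"].T@c["t"]; print("cam in tool",R.T@(o-s["tool_pos"])); print("cam axes in tool\n",np.round(c["R"]@R,3))
for d in(60,80,100,120,155,173,200,255,300): print(d,[np.round(proj(c,s["tool_pos"]+R@np.array([x,0,d]))) for x in(0,40,60,80)])
# orientation of things, top view
im,c=grab("top")
for col,z,sm in(('mag',8,90),('yel',18,90),('blue',30,60)):
    b=[b for b in blobs(mask(im,col,sm)) if 105<b[:,0,0].mean()<570 and 140<b[:,0,1].mean()<330][0]
    P=np.array([ray(c,u,v,z) for u,v in b[:,0]],np.float32)
    print(col,cv2.minAreaRect(P))
go(420.6,-238.4,120,180);go(561.7,370.9,120,180)
E
```

```text
cam in tool [68.94886123 -0.3807574  30.3677007 ]
cam axes in tool
 [[-0.     1.     0.   ]
 [-0.961 -0.    -0.277]
 [-0.277 -0.     0.961]]
60 [array([320., 689.]), array([321., 438.]), array([322., 245.]), array([323., -32.])]
80 [array([319., 529.]), array([320., 333.]), array([320., 202.]), array([320.,  39.])]
100 [array([319., 441.]), array([319., 282.]), array([319., 184.]), array([319.,  68.])]
120 [array([318., 385.]), array([319., 252.]), array([319., 173.]), array([319.,  83.])]
155 [array([318., 324.]), array([318., 221.]), array([318., 162.]), array([318.,  98.])]
173 [array([318., 303.]), array([318., 211.]), array([318., 159.]), array([318., 103.])]
200 [array([318., 279.]), array([318., 199.]), array([318., 155.]), array([318., 108.])]
255 [array([318., 246.]), array([318., 184.]), array([318., 150.]), array([318., 114.])]
300 [array([318., 229.]), array([318., 176.]), array([318., 147.]), array([318., 118.])]
mag ((574.788818359375, 228.49783325195312), (49.65519714355469, 56.47665786743164), 9.58659553527832)
yel ((436.3208923339844, -376.6205749511719), (60.305870056152344, 66.6026840209961), 0.3075450360774994)
blue ((431.095458984375, 381.16583251953125), (65.98633575439453, 64.89231872558594), 4.638923645019531)
shift [-479.8 -609.7  129.8] turn z -22.4 yaw now 157.6 q6 -12 tilt [-179.97   -0.  ] t 0.3
shift [-377.5    7.3  129.8] turn z -22.4 yaw now 157.6 q6 -12 tilt [-179.97   -0.  ] t 0.3
```

Emit:
jog_arm(
  series=[
    [[-377.5,7.3,129.8,0,0,-22.4],[-377.5,7.3,129.8,0,0,-22.4],[-377.5,7.3,129.8,0,0,-22.4],[-377.5,7.3,129.8,0,0,-22.4],[-377.5,7.3,129.8,0,0,-22.4],[-377.5,7.3,129.8,0,0,-22.4],[-377.5,7.3,129.8,0,0,-22.4],[-377.5,7.3,129.8,0,0,-22.4],[-377.5,7.3,129.8,0,0,-22.4],[-377.5,7.3,129.8,0,0,-22.4]],
  ],
  hand=0,
  newtons=40,
)

```text
time: 1.3
tool_pos: [562.6, 370.1, 273.8]
tcp_rot: [-3.141, -0.002, 3.139]
ft_force: [-0.3, 0.6, 0.2]
gripper_width: 0.998
grip_force: 0.0
```

```bash
cat >> h.py <<'E'
def wr(col,z,sm=90,name=None,amin=200):
    im,c=grab("wrist")
    if name: cv2.imwrite(f"pics/{name}.png",im[:,:,::-1])
    out=[]
    for b in blobs(mask(im,col,sm),amin):
        P=np.array([ray(c,u,v,z) for u,v in b[:,0]],np.float32)
        (e,r)=cv2.minEnclosingCircle(P); out.append((np.round(e,1),round(r,1),cv2.contourArea(b),P))
    return out
E
python3 - <<'E'
from h import *
for o in wr('red',14,110,"w1"): print(o[:3], cv2.fitEllipse(o[3]))
s=read_state(); print(s["tool_pos"],s["tcp_rot"]); 
E
```

```text
(array([589.6, 469.4]), 18.8, 1883.0) ((589.5034790039062, 469.5978698730469), (31.061994552612305, 37.59459686279297), 137.1654052734375)
(array([561.7, 372.6]), 16.9, 1823.0) ((561.7408447265625, 372.7891540527344), (30.769935607910156, 33.37856674194336), 94.09346008300781)
(array([628.3, 412.6]), 18.9, 1646.0) ((628.427978515625, 413.0754089355469), (30.802701950073242, 37.6129150390625), 108.1734848022461)
[561.50379354 370.95724768 274.69449207] [-3.14150822e+00 -8.42513539e-04  3.14038451e+00]
```

View pics/w1.png

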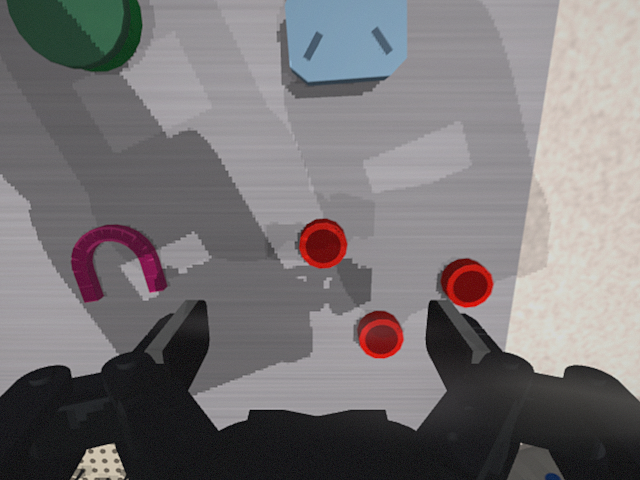

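The wrist view shows the target disc at (323,243), centred between the fingers, with the other discs clear of them. Now I descend, grip and lift.

Emit:
jog_arm(
  series=[
    [[0,1.2,60,0,0,0],[0,1.2,97,0,0,0],[0,1.2,97,0,0,0],[0,1.2,97,0,0,0],[0,1.2,97,0,0,0]],
  ],
)

```text
time: 1.85
tool_pos: [561.9, 372.9, 181.4]
tcp_rot: [3.139, 0.005, -3.142]
ft_force: [0.1, -0.1, 0.3]
gripper_width: 1.0
grip_force: 0.0
```

Emit:
jog_arm(
  series=[
    [[0,0,0,0,0,0],[0,0,0,0,0,0],[0,0,0,0,0,0],[0,0,0,0,0,0],[0,0,0,0,0,0],[0,0,0,0,0,0],[0,0,0,0,0,0],[0,0,0,0,0,0]],
  ],
  hand=1,
  newtons=40,
)

```text
time: 2.65
tool_pos: [561.8, 372.1, 178.7]
tcp_rot: [3.141, 0.001, 3.141]
ft_force: [-1.6, -0.5, 6.0]
gripper_width: 0.335
grip_force: 39.1
```

Emit:
jog_arm(
  series=[
    [[0,0,-40,0,0,0],[0,0,-90,0,0,0],[0,0,-127,0,0,0],[0,0,-127,0,0,0],[0,0,-127,0,0,0],[0,0,-127,0,0,0]],
  ],
)

```text
time: 3.25
tool_pos: [561.5, 372.0, 303.1]
tcp_rot: [-3.14, -0.003, 3.141]
ft_force: [0.2, 0.2, -1.3]
gripper_width: 0.337
grip_force: 39.5
```

```bash
python3 - <<'E'
from h import *
for o in wr('red',14,110,"w2"): print(o[:3])
s=read_state(); print(s["tool_pos"],s["tcp_rot"],s["gripper_width"]*85)
go(600,56,150,180)
E
```

```text
(array([622.5, 371.1]), 34.4, 4736.0)
(array([589.7, 469.7]), 18.6, 1481.5)
[561.60324343 371.99321729 302.93326377] [-3.14013919 -0.00324978  3.14064173] 28.828608138881577
shift [ -38.7 -316.    -1.8] turn z -0.1 yaw now 179.9 q6 -66 tilt [-179.92   -0.19] t 3.3
```

View pics/w2.png

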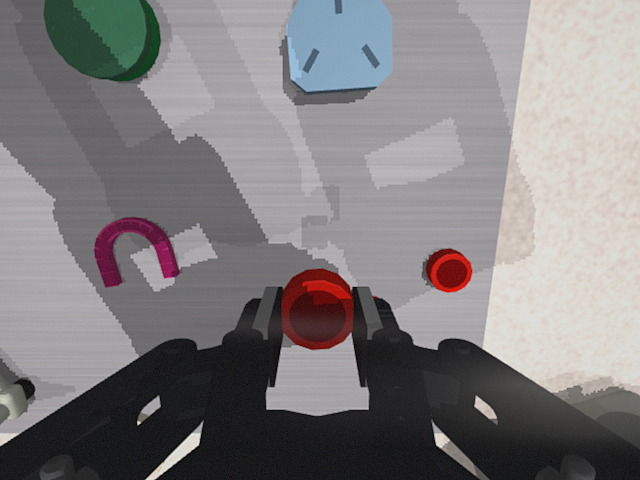

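The wrist view shows the disc held squarely at (318,310). Next I go over the seats and look.

Emit:
jog_arm(
  series=[
    [[-88.4,-315,-2,0,0,0],[-88.4,-315,-2,0,0,0],[-88.4,-315,-2,0,0,0],[-88.4,-315,-2,0,0,0],[-88.4,-315,-2,0,0,0],[-88.4,-315,-2,0,0,0],[-88.4,-315,-2,0,0,0],[-88.4,-315,-2,0,0,0],[-88.4,-315,-2,0,0,0],[-88.4,-315,-2,0,0,0]],
  ],
)

```text
time: 4.3
tool_pos: [649.6, 58.2, 306.2]
tcp_rot: [3.141, -0.001, -3.141]
ft_force: [-0.9, -0.0, -0.7]
gripper_width: 0.337
grip_force: 39.6
```

```bash
python3 - <<'E'
from h import *
im,c=grab("wrist"); s=read_state(); print(s["tool_pos"],s["tcp_rot"])
cv2.imwrite("pics/w3.png",im[:,:,::-1]); np.savez("w3.npz",im=im,K=c["intrinsics"],R=c["R"],t=c["t"])
for p in((619.5,57.5,22),(543.2,53,22)): print(proj(c,p))
h=cv2.cvtColor(im,cv2.COLOR_RGB2GRAY)
E
```

```text
[649.53577035  58.39558874 306.46132707] [ 3.14133514e+00 -1.05051633e-03 -3.14079005e+00]
[316.90099389 193.41459218]
[309.82747116  73.87550515]
```

View pics/w3.png

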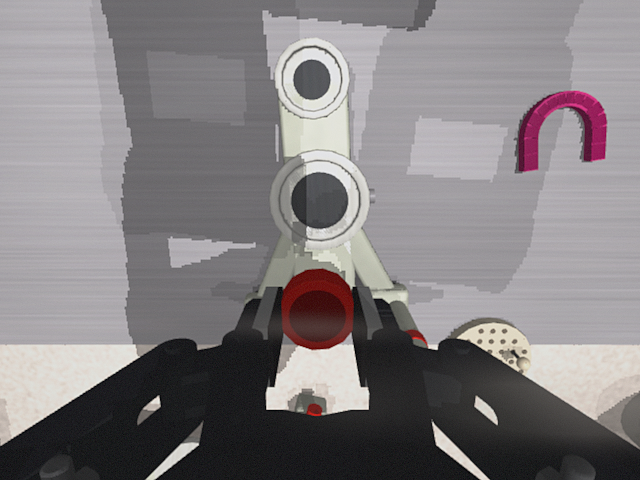

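The wrist view shows both seats, with dark centres at (312,79) for the incisal seat and (320,199) for the mount seat.

```bash
python3 - <<'E'
from h import *
d=np.load("w3.npz"); im=d["im"]; c={"intrinsics":d["K"],"R":d["R"],"t":d["t"]}
g=cv2.GaussianBlur(cv2.cvtColor(im,cv2.COLOR_RGB2GRAY),(3,3),0)
C=[]
for (u,v,w) in((320,199,38),(312,79,28)):
    roi=g[v-w:v+w,u-w:u+w]; m=cv2.inRange(roi,0,75)
    b=[b for b in blobs(m,100) if cv2.pointPolygonTest(b,(w,w),False)>=0][0]
    P=np.array([ray(c,x+u-w,y+v-w,22) for x,y in b[:,0]],np.float32)
    e=cv2.fitEllipse(P); C.append(e[0]); print(e)
a=np.array(C[0])-C[1]; print(np.linalg.norm(a),np.degrees(np.arctan2(a[1],a[0])))
# outer rim (white ring) at z=26: bright vs. grey mat, only as check
s=read_state(); print(np.round(proj(c,[*C[0],22])))
go(C[1][0],C[1][1],48,180)
E
```

```text
Traceback (most recent call last):
IndexError: list index out of range
```

```bash
python3 - <<'E'
from h import *
d=np.load("w3.npz"); im=d["im"]; c={"intrinsics":d["K"],"R":d["R"],"t":d["t"]}
g=cv2.GaussianBlur(cv2.cvtColor(im,cv2.COLOR_RGB2GRAY),(3,3),0)
print(g[199,262:380:3]); print(g[79,262:362:3])
C=[]
for (u,v,w) in((320,199,32),(312,79,24)):
    roi=g[v-w:v+w,u-w:u+w]; t,m=cv2.threshold(roi,0,255,cv2.THRESH_BINARY_INV|cv2.THRESH_OTSU)
    m=cv2.morphologyEx(m,cv2.MORPH_OPEN,np.ones((5,5),np.uint8))
    b=blobs(m,100)[0]
    P=np.array([ray(c,x+u-w,y+v-w,22) for x,y in b[:,0]],np.float32)
    e=cv2.fitEllipse(P); C.append(e[0]); print(t,e)
a=np.array(C[0])-C[1]; print(np.linalg.norm(a),np.degrees(np.arctan2(a[1],a[0])))
E
```

```text
[111 110 109 138 140 125 114 139 138 142  56  51  53  53  50  76  83  84
  77  77  78  76  78  79  77  79  79  78  76 210 211 217 156 179 207 211
 145 145 159 158]
[113 113 112 145 150 220 216 183 227 226 198  78  82  82  89  89  87  89
  89  87  89  91  85 210 226 227 178 215 227 185 160 174 186 185]
133.0 ((625.8458862304688, 57.696815490722656), (38.01860427856445, 44.7774543762207), 44.80821990966797)
153.0 ((546.5487060546875, 53.92017364501953), (23.03904914855957, 23.268905639648438), 71.90371704101562)
79.38706322481661 2.726733192587656
```

```bash
python3 - <<'E'
from h import *
d=np.load("w3.npz"); im=d["im"]; c={"intrinsics":d["K"],"R":d["R"],"t":d["t"]}
g=cv2.GaussianBlur(cv2.cvtColor(im,cv2.COLOR_RGB2GRAY),(3,3),0)
C=[]
for (u,v,w,t) in((320,199,32,97),(312,79,24,135)):
    roi=g[v-w:v+w,u-w:u+w]; m=cv2.inRange(roi,0,t)
    b=blobs(m,100)[0]
    P=np.array([ray(c,x+u-w,y+v-w,22) for x,y in b[:,0]],np.float32)
    e=cv2.fitEllipse(P); C.append(e[0]); print(t,e,cv2.minEnclosingCircle(P))
a=np.array(C[0])-C[1]; print(np.linalg.norm(a),np.degrees(np.arctan2(a[1],a[0])))
E
```

```text
97 ((624.7028198242188, 58.7368278503418), (38.32330322265625, 38.58067321777344), 3.3080525398254395) ((625.0020141601562, 58.63972854614258), 19.878978729248047)
135 ((546.5261840820312, 54.001041412353516), (22.7208251953125, 23.005657196044922), 79.51453399658203) ((546.5989990234375, 53.98161315917969), 11.766416549682617)
78.31994668762806 3.4666289907535095
```

```bash
python3 - <<'E'
from h import *
im=cv2.imread("pics/top0.png")[:,:,::-1].copy(); c=imaging.camera_info("top"); cs=imaging.camera_info("scene")
g=cv2.resize(cv2.cvtColor(im,cv2.COLOR_RGB2GRAY)[175:245,290:340],None,fx=4,fy=4,interpolation=2)
C=[]
for (u,v,w) in((314,195,7),(317,230,6)):
    U,V,W=(u-290)*4+1.5,(v-175)*4+1.5,w*4
    x0,y0=int(U-W),int(V-W); roi=g[y0:y0+2*W,x0:x0+2*W]
    t,m=cv2.threshold(roi,0,255,cv2.THRESH_BINARY_INV|cv2.THRESH_OTSU); b=blobs(m,50)[0]
    e=cv2.fitEllipse(b); uu=(e[0][0]+x0-1.5)/4+290; vv=(e[0][1]+y0-1.5)/4+175
    print(t,e[1],uu,vv,ray(c,uu,vv,22)); C.append(ray(c,uu,vv,22))
a=C[0]-C[1]; print(np.linalg.norm(a),np.degrees(np.arctan2(a[1],a[0])))
E
```

```text
74.0 (62.258567810058594, 62.54025650024414) 313.671263217926 194.44417524337769 [621.59388617  58.20327302]
85.0 (41.943603515625, 42.37282943725586) 316.6746702194214 229.30282592773438 [545.27309223  53.6228925 ]
76.458115811215 3.434477790177548
```

Emit:
jog_arm(
  series=[
    [[45,-2,15,0,0,0],[90,-4,30,0,0,0],[103.3,-4.4,70,0,0,0],[103.3,-4.4,94,0,0,0],[103.3,-4.4,94,0,0,0],[103.3,-4.4,94,0,0,0],[103.3,-4.4,94,0,0,0],[103.3,-4.4,94,0,0,0]],
  ],
)

```text
time: 5.15
tool_pos: [546.9, 52.9, 214.1]
tcp_rot: [-3.141, 0.002, 3.141]
ft_force: [-0.3, -0.5, -1.4]
gripper_width: 0.34
grip_force: 39.6
```

```bash
python3 - <<'E'
from h import *
im,c=grab("wrist"); s=read_state(); print(s["tool_pos"],s["tcp_rot"])
cv2.imwrite("pics/w4.png",cv2.resize(im[200:400,200:440],None,fx=3,fy=3)[:,:,::-1]); np.savez("w4.npz",im=im,K=c["intrinsics"],R=c["R"],t=c["t"])
print(proj(c,(546.2,54,22)))
E
```

```text
[546.83027865  52.85429148 213.92239408] [-3.14133956e+00  1.98281268e-03  3.14103403e+00]
[321.0856901  283.37803017]
```

View pics/w4.png

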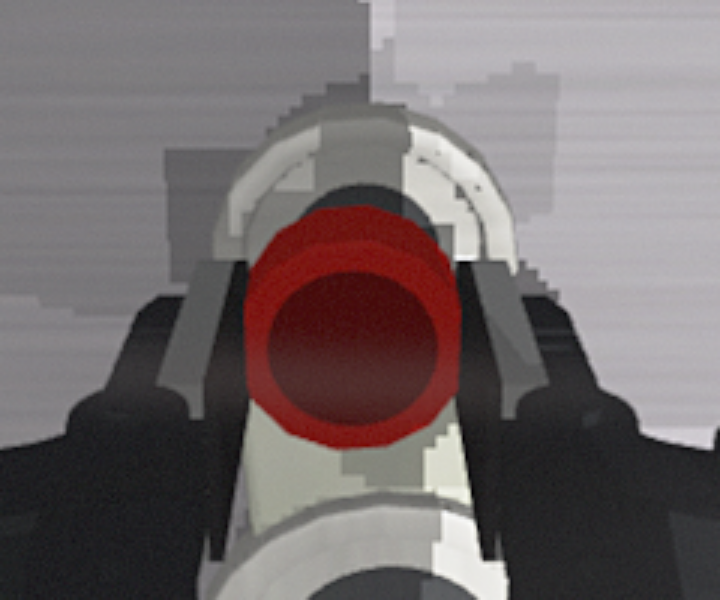

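The crop shows the disc just above the seat. The disc's lower front edge is at (318,268), the seat's dark-centre front edge at (322,261) and the rim's front edge at (322,234).

```bash
python3 - <<'E'
from h import *
d=np.load("w4.npz"); c={"intrinsics":d["K"],"R":d["R"],"t":d["t"]}
print("dark",ray(c,321.7,261,22)+[11.5,0]); print("rim",ray(c,321.7,234.3,26)+[24,0])
print("disc",ray(c,318.3,268.3,35)+[16,0]); print("disc z36.5",ray(c,318.3,268.3,36.5)+[16,0])
print("disctop",ray(c,317.7,249.3+40.5,49)+[16,0],ray(c,317.7,313.5,49))
E
```

```text
dark [546.47463027  54.25930162]
rim [545.00221134  54.16996555]
disc [549.701354    52.63066505]
disc z36.5 [549.13720991  52.62513439]
disctop [553.5193643   52.34327672] [547.91225803  52.34106101]
```

Emit:
jog_arm(
  series=[
    [[2,1.6,0,0,0,0],[2,1.6,6,0,0,0],[2,1.6,12,0,0,0],[2,1.6,12.5,0,0,0],[2,1.6,12.5,0,0,0],[2,1.6,12.5,0,0,0],[2,1.6,12.5,0,0,0]],
  ],
)

```text
time: 5.9
tool_pos: [544.6, 54.1, 200.4]
tcp_rot: [-3.141, 0.0, 3.141]
ft_force: [-1.5, -2.6, 5.5]
gripper_width: 0.337
grip_force: 42.6
```

Emit:
jog_arm(
  series=[
    [[0,0,0,0,0,0],[0,0,0,0,0,0],[0,0,0,0,0,0],[0,0,-20,0,0,0],[0,0,-70,0,0,0],[0,0,-90,0,0,0],[0,0,-90,0,0,0],[0,0,-90,0,0,0],[0,0,-90,0,0,0]],
  ],
  hand=0,
)

```text
time: 6.8
tool_pos: [544.3, 54.4, 289.0]
tcp_rot: [3.141, -0.003, 3.141]
ft_force: [-0.4, -0.1, 0.5]
gripper_width: 1.004
grip_force: 0.0
```

```bash
python3 - <<'E'
from h import *
im,c=grab("wrist"); s=read_state(); print(s["tool_pos"],s["tcp_rot"])
cv2.imwrite("pics/w5.png",cv2.resize(im[150:350,200:440],None,fx=3,fy=3)[:,:,::-1])
for z in (36,): 
  for b in blobs(mask(im,'red',110),200):
    P=np.array([ray(c,u,v,z) for u,v in b[:,0]],np.float32); print(cv2.fitEllipse(P))
go(420.6,-238.4,120,180)
E
```

```text
[544.35302249  54.33673328 288.98905402] [ 3.14122626e+00 -2.74823797e-03  3.14072226e+00]
((544.5652465820312, 53.66511154174805), (30.538551330566406, 33.44684600830078), 93.720947265625)
shift [ 123.5 -292.8   14.3] turn z -0.0 yaw now 180.0 q6 -97 tilt [ 1.7998e+02 -1.6000e-01] t 6.85
```

View pics/w5.png

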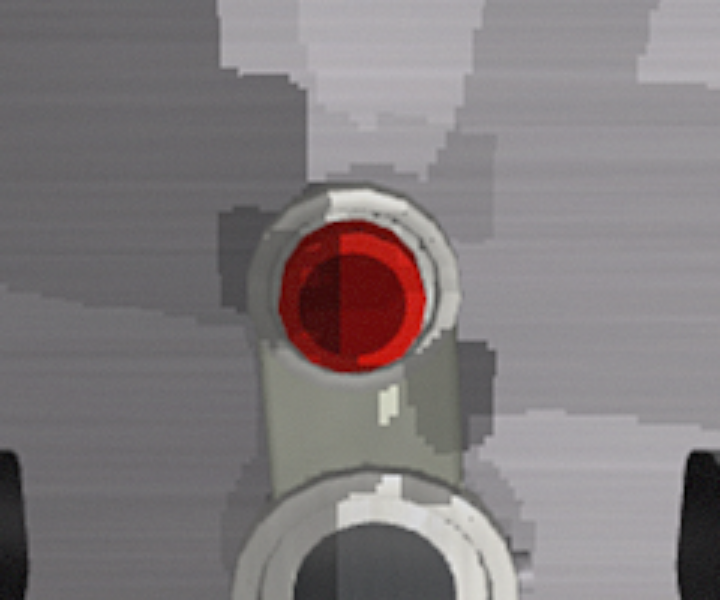

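The crop shows the red disc sitting within the recess ring, centred at about (353,296), and level. On to the plate.

Emit:
jog_arm(
  series=[
    [[123.5,-292.8,14,0,0,0],[123.5,-292.8,14,0,0,0],[123.5,-292.8,14,0,0,0],[123.5,-292.8,14,0,0,0],[123.5,-292.8,14,0,0,0],[123.5,-292.8,14,0,0,0],[123.5,-292.8,14,0,0,0],[123.5,-292.8,14,0,0,0],[123.5,-292.8,14,0,0,0],[123.5,-292.8,14,0,0,0]],
  ],
)

```text
time: 7.85
tool_pos: [421.1, -237.3, 276.1]
tcp_rot: [3.141, -0.001, -3.141]
ft_force: [0.2, 0.4, -0.7]
gripper_width: 0.999
grip_force: 0.0
```

```bash
python3 - <<'E'
from h import *
im,c=grab("wrist"); s=read_state(); print(s["tool_pos"],s["tcp_rot"])
cv2.imwrite("pics/w6.png",im[:,:,::-1])
h=cv2.cvtColor(im,cv2.COLOR_RGB2HSV)
m=cv2.inRange(h,(8,120,90),(28,255,255)); 
for b in blobs(m,20): 
    (u,v),r=cv2.minEnclosingCircle(b); print("brass",u,v,r,ray(c,u,v,14))
g=cv2.GaussianBlur(h[:,:,2],(3,3),0); print(g[246,240:400:4])
m=cv2.inRange(g,205,255)
for b in blobs(m,800):
    P=np.array([ray(c,u,v,14) for u,v in b[:,0]],np.float32); print(cv2.contourArea(b),cv2.fitEllipse(P))
E
```

```text
[ 421.19254981 -237.25457222  276.20578341] [ 3.14101435e+00 -4.19009569e-04 -3.14071396e+00]
brass 109.78438568115234 273.8921813964844 60.1744384765625 [ 442.24129166 -377.2885261 ]
brass 468.5 70.5 85.00891876220703 [ 316.40768364 -150.14419998]
brass 317.0 246.0 6.403224468231201 [ 422.65125521 -237.87009044]
[110 109 108 109 110 110 110 100  87  87  98 108 107 107  90  43  44  44
  95  97  97  65  50  50  54 128 125 108 108 100 100 101 100 100 101 101
 100 100 100 101]
20295.5 ((296.873046875, -327.786376953125), (36.26424789428711, 251.57073974609375), 1.0343409776687622)
5117.5 ((293.58282470703125, -167.7908172607422), (35.99240493774414, 67.70018005371094), 174.1042938232422)
4043.5 ((296.515625, -121.58792877197266), (30.453596115112305, 75.44055938720703), 27.967750549316406)
2922.0 ((444.6043395996094, -390.1549377441406), (39.478271484375, 60.51670455932617), 48.18292236328125)
1906.5 ((322.8767395019531, -68.82611083984375), (29.163536071777344, 41.36922836303711), 63.681129455566406)
```

View pics/w6.png

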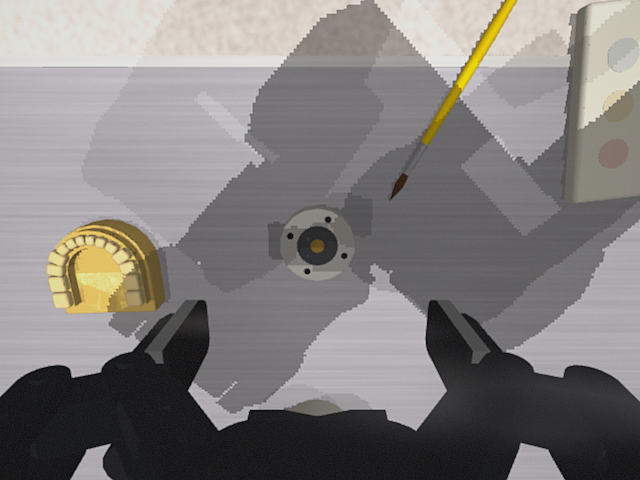

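The wrist view shows the plate centred at (317,246), with the lower cast well clear at (105,265). Descend, grip and lift.

Emit:
jog_arm(
  series=[
    [[-1.4,-0.6,50,0,0,0],[-1.4,-0.6,90,0,0,0],[-1.4,-0.6,99.5,0,0,0],[-1.4,-0.6,99.5,0,0,0],[-1.4,-0.6,99.5,0,0,0]],
  ],
)

```text
time: 8.4
tool_pos: [422.8, -239.0, 178.3]
tcp_rot: [-3.14, 0.002, 3.142]
ft_force: [0.1, 0.8, -0.3]
gripper_width: 1.001
grip_force: 0.0
```

Emit:
jog_arm(
  series=[
    [[0,0,0,0,0,0],[0,0,0,0,0,0],[0,0,0,0,0,0],[0,0,0,0,0,0],[0,0,0,0,0,0],[0,0,0,0,0,0],[0,0,0,0,0,0]],
  ],
  hand=1,
  newtons=50,
)

```text
time: 9.1
tool_pos: [422.3, -239.0, 178.4]
tcp_rot: [-3.14, 0.002, 3.141]
ft_force: [-2.9, 2.2, 12.0]
gripper_width: 0.541
grip_force: 49.1
```

Emit:
jog_arm(
  series=[
    [[0,0,-40,0,0,0],[0,0,-90,0,0,0],[0,0,-125,0,0,0],[0,0,-125,0,0,0],[0,0,-125,0,0,0]],
  ],
)

```text
time: 9.6
tool_pos: [421.9, -238.8, 302.4]
tcp_rot: [-3.141, 0.001, 3.141]
ft_force: [-1.1, -0.2, -0.5]
gripper_width: 0.541
grip_force: 51.7
```

```bash
python3 - <<'E'
from h import *
im,c=grab("wrist"); s=read_state(); print(s["tool_pos"],s["tcp_rot"],s["gripper_width"])
h=cv2.cvtColor(im,cv2.COLOR_RGB2HSV)
m=cv2.inRange(h,(8,120,60),(28,255,255)); 
for b in blobs(m,20): 
    (u,v),r=cv2.minEnclosingCircle(b); print("brass",u,v,r,ray(c,u,v,s["tool_pos"][2]-154.7-8))
go(623.5,58.5,120,180)
E
```

```text
[ 421.8764905  -238.73511719  301.38940579] [ 3.14092834e+00 -6.81092207e-04  3.14066069e+00] 0.5424117879348889
brass 132.94766235351562 258.0946044921875 53.712406158447266 [ 398.42168614 -310.10103313]
brass 459.0 69.0 82.37728118896484 [ 332.18977365 -192.4316589 ]
brass 317.06817626953125 313.0 11.113369941711426 [ 421.68446057 -239.69428539]
shift [-201.3  297.4   26.7] turn z -0.1 yaw now 179.9 q6 -133 tilt [ 1.7996e+02 -4.0000e-02] t 9.65
```

Emit:
jog_arm(
  series=[
    [[-201.8,297.3,0,0,0,0],[-201.8,297.3,0,0,0,0],[-201.8,297.3,0,0,0,0],[-201.8,297.3,0,0,0,0],[-201.8,297.3,0,0,0,0],[-201.8,297.3,0,0,0,0],[-201.8,297.3,0,0,0,0],[-201.8,297.3,0,0,0,0],[-201.8,297.3,0,0,0,0],[-201.8,297.3,0,0,0,0]],
  ],
)

```text
time: 10.65
tool_pos: [623.8, 57.3, 300.6]
tcp_rot: [-3.141, -0.003, 3.14]
ft_force: [0.3, 0.3, -1.4]
gripper_width: 0.541
grip_force: 51.7
```

Emit:
jog_arm(
  series=[
    [[0,0,50,0,0,0],[0,0,85,0,0,0],[0,0,85,0,0,0],[0,0,85,0,0,0],[0,0,85,0,0,0],[0,0,85,0,0,0]],
  ],
)

```text
time: 11.25
tool_pos: [624.5, 57.8, 219.0]
tcp_rot: [-3.141, 0.003, 3.14]
ft_force: [0.8, 0.4, -0.6]
gripper_width: 0.541
grip_force: 51.7
```

```bash
python3 - <<'E'
from h import *
im,c=grab("wrist"); s=read_state(); print(s["tool_pos"],s["tcp_rot"])
cv2.imwrite("pics/w7.png",cv2.resize(im[180:380,200:440],None,fx=3,fy=3)[:,:,::-1]); np.savez("w7.npz",im=im,K=c["intrinsics"],R=c["R"],t=c["t"])
for x in (622,624,626): print(x,[np.round(p,1) for p in (proj(c,(x-35,58.6,26)),proj(c,(x-28,58.6,26)),proj(c,(x,58.6-35,26)),proj(c,(x,58.6+35,26)))])
b=s["tool_pos"]; zb=b[2]-154.7-23.7; print("bottom",zb,proj(c,(b[0]-25,b[1],zb)),proj(c,(b[0]-25,b[1],zb+14)))
E
```

```text
[624.41325698  57.95797362 218.67672414] [-3.14130350e+00  2.87678940e-03  3.14056775e+00]
622 [array([320.5, 206.1]), array([320.5, 221.3]), array([246.7, 278.9]), array([394.2, 278.7])]
624 [array([320.5, 210.5]), array([320.5, 225.6]), array([246.9, 282.8]), array([394. , 282.6])]
626 [array([320.5, 214.8]), array([320.5, 229.9]), array([247.1, 286.7]), array([393.7, 286.5])]
bottom 40.276724139275515 [319.27582759 241.74931432] [319.49724808 252.14305063]
```

View pics/w7.png

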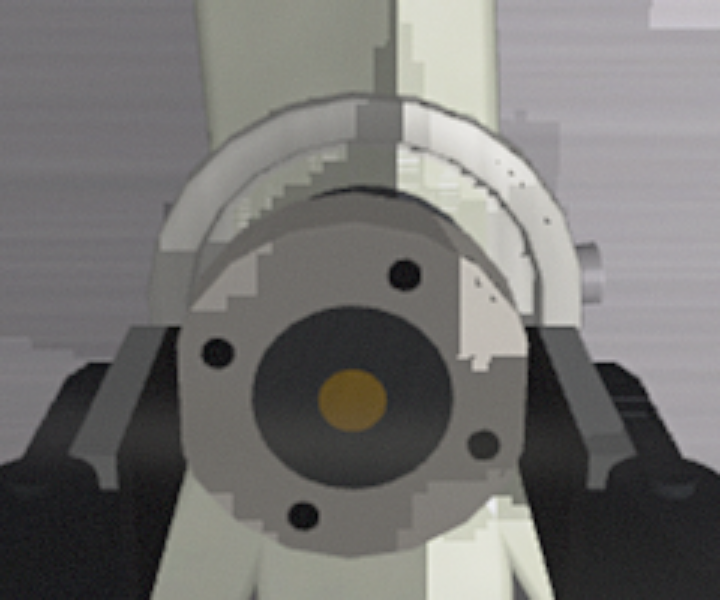

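The crop shows the plate above the seat, with the brass dot at (352,400) and the rim's front edge at (370,95).

```bash
python3 - <<'E'
from h import *
d=np.load("w7.npz"); c={"intrinsics":d["K"],"R":d["R"],"t":d["t"]}
print("rim",ray(c,321.7,211.7,26)+[35,0],"rec front",ray(c,321.5,180+140/3,26)+[28,0]); print("plate top",ray(c,317.3,313.3,54.3),"front top edge",ray(c,318,180+222/3,54.3)+[25,0],"front bottom",ray(c,318,180+190/3,40.3)+[25,0])
E
```

```text
rim [624.55493934  59.13283253] rec front [624.49493394  59.05619973]
plate top [625.34497533  57.08203632] front top edge [625.15489831  57.38307951] front bottom [625.10044477  57.42143198]
```

Emit:
jog_arm(
  series=[
    [[0.7,1.8,0,0,0,0],[0.7,1.8,8,0,0,0],[0.7,1.8,15,0,0,0],[0.7,1.8,18,0,0,0],[0.7,1.8,18,0,0,0],[0.7,1.8,18,0,0,0],[0.7,1.8,18,0,0,0]],
  ],
)

```text
time: 12.0
tool_pos: [623.3, 60.1, 200.4]
tcp_rot: [-3.141, 0.0, 3.141]
ft_force: [-6.3, 1.0, 16.3]
gripper_width: 0.54
grip_force: 53.6
```

Emit:
jog_arm(
  series=[
    [[0,0,0,0,0,0],[0,0,0,0,0,0],[0,0,0,0,0,0],[0,0,-20,0,0,0],[0,0,-70,0,0,0],[0,0,-90,0,0,0],[0,0,-90,0,0,0],[0,0,-90,0,0,0],[0,0,-90,0,0,0]],
  ],
  hand=0,
)

```text
time: 12.9
tool_pos: [623.3, 59.9, 287.2]
tcp_rot: [3.141, -0.003, 3.141]
ft_force: [0.3, -0.3, 0.5]
gripper_width: 0.998
grip_force: 0.0
```

```bash
python3 - <<'E'
from h import *
im,c=grab("wrist"); s=read_state(); print(s["tool_pos"],s["tcp_rot"])
cv2.imwrite("pics/w8.png",cv2.resize(im[50:350,200:440],None,fx=2,fy=2)[:,:,::-1])
h=cv2.cvtColor(im,cv2.COLOR_RGB2HSV)
for b in blobs(cv2.inRange(h,(8,120,60),(28,255,255)),20): 
    (u,v),r=cv2.minEnclosingCircle(b); print("brass",u,v,r,ray(c,u,v,36))
for b in blobs(mask(im,'red',110),200):
    P=np.array([ray(c,u,v,36) for u,v in b[:,0]],np.float32); print(cv2.fitEllipse(P))
# casts from saved top image
im=cv2.imread("pics/top0.png")[:,:,::-1].copy()
go(442,-370,130,180)
E
```

```text
[623.40145351  59.95106944 287.31039278] [ 3.14132446e+00 -2.85985668e-03  3.14071817e+00]
brass 317.111572265625 249.93801879882812 7.190528869628906 [623.55177794  59.30808505]
((545.8673095703125, 53.64426040649414), (30.522703170776367, 30.679058074951172), 78.66508483886719)
((739.6865844726562, 129.51438903808594), (18.93073844909668, 32.827354431152344), 111.02099609375)
((740.274169921875, 2.823859691619873), (15.347710609436035, 21.861927032470703), 31.17916488647461)
shift [ 181.  -430.1    2.6] turn z -0.1 yaw now 179.9 q6 -95 tilt [ 1.7998e+02 -1.6000e-01] t 12.95
```

View pics/w8.png

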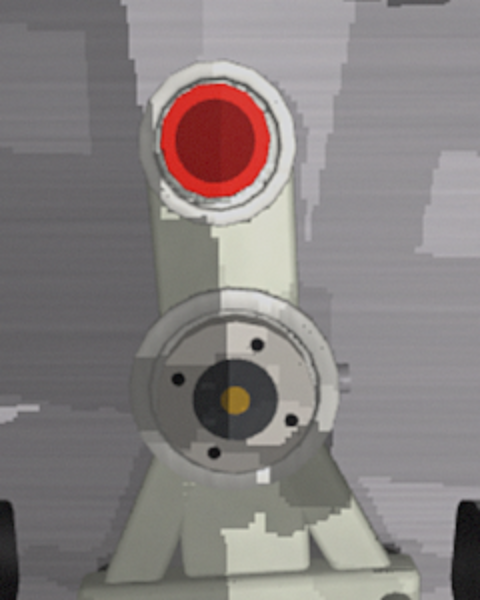

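The crop shows the plate and table both seated level in their recesses, with the brass dot at (235,400) and the table at (215,140). Now the lower cast.

Emit:
jog_arm(
  series=[
    [[183,-432,0,0,0,0],[183,-432,0,0,0,0],[183,-432,0,0,0,0],[183,-432,0,0,0,0],[183,-432,0,0,0,0],[183,-432,0,0,0,0],[183,-432,0,0,0,0],[183,-432,0,0,0,0],[183,-432,0,0,0,0],[183,-432,0,0,0,0]],
  ],
)

```text
time: 13.95
tool_pos: [438.2, -375.6, 287.8]
tcp_rot: [3.141, -0.001, 3.137]
ft_force: [-0.1, 0.1, 0.4]
gripper_width: 1.003
grip_force: 0.0
```

Emit:
jog_arm(
  series=[
    [[0,0,0,0,0,0],[0,0,0,0,0,0],[0,0,0,0,0,0]],
  ],
)

```text
time: 14.25
tool_pos: [440.7, -370.7, 288.5]
tcp_rot: [3.141, -0.001, -3.141]
ft_force: [0.8, 0.0, 0.5]
gripper_width: 1.003
grip_force: 0.0
```

```bash
python3 - <<'E'
from h import *
im,c=grab("wrist"); s=read_state(); print(s["tool_pos"],s["tcp_rot"])
cv2.imwrite("pics/w9.png",im[120:400,150:490,::-1].repeat(2,0).repeat(2,1))
np.savez("w9.npz",im=im,K=c["intrinsics"],R=c["R"],t=c["t"])
b=blobs(mask(im,'yel',80,60),1000)[0]
P=np.array([ray(c,u,v,18) for u,v in b[:,0]],np.float32); print(cv2.minAreaRect(P),P.min(0),P.max(0))
E
```

```text
[ 440.79538362 -370.63947208  288.68914094] [ 3.14089294e+00 -3.83674842e-04 -3.14072108e+00]
((436.80499267578125, -379.5777282714844), (63.26336669921875, 61.432308197021484), 1.7765568494796753) [ 405.22122 -410.03036] [ 468.97302 -348.10144]
```

View pics/w9.png

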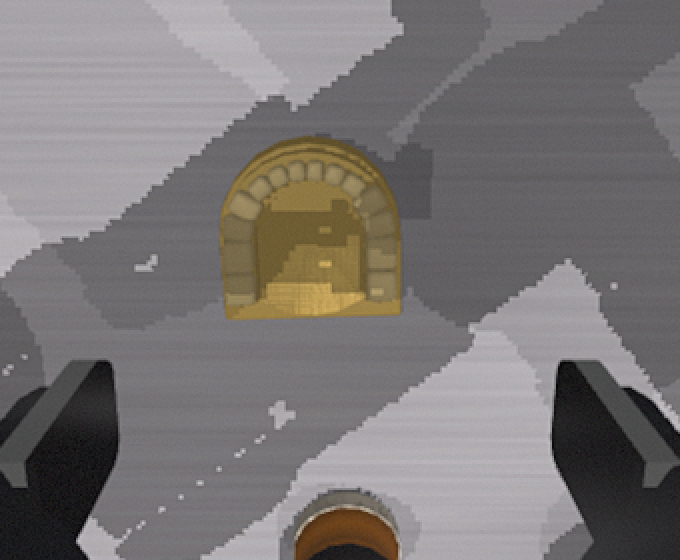

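The crop shows the cast's flat back edge running from (227,320) to (402,313). It is turned by about +2° and centred near (437,-380).

Emit:
jog_arm(
  series=[
    [[-10,-8.6,40,0,0,-2],[-10,-8.6,85,0,0,-2],[-10,-8.6,113,0,0,-2],[-10,-8.6,113,0,0,-2],[-10,-8.6,113,0,0,-2],[-10,-8.6,113,0,0,-2]],
  ],
)

```text
time: 14.9
tool_pos: [450.8, -380.5, 177.9]
tcp_rot: [-3.139, 0.002, -3.107]
ft_force: [0.2, 0.1, 0.1]
gripper_width: 1.0
grip_force: 0.0
```

Emit:
jog_arm(
  series=[
    [[0,0,0,0,0,0],[0,0,0,0,0,0],[0,0,0,0,0,0],[0,0,0,0,0,0],[0,0,0,0,0,0],[0,0,0,0,0,0],[0,0,0,0,0,0]],
  ],
  hand=1,
  newtons=60,
)

```text
time: 15.6
tool_pos: [450.3, -380.5, 177.7]
tcp_rot: [-3.14, 0.002, -3.108]
ft_force: [-0.7, 1.8, 9.4]
gripper_width: 0.705
grip_force: 64.8
```

Emit:
jog_arm(
  series=[
    [[0,0,-30,0,0,0],[0,0,-80,0,0,0],[0,0,-125,0,0,0],[0,0,-125,0,0,0],[0,0,-125,0,0,0],[0,0,-125,0,0,0]],
  ],
)

```text
time: 16.2
tool_pos: [449.9, -380.2, 299.6]
tcp_rot: [3.139, -0.002, -3.108]
ft_force: [0.5, -0.5, -2.1]
gripper_width: 0.703
grip_force: 66.5
```

```bash
python3 - <<'E'
from h import *
im,c=grab("wrist"); s=read_state(); print(s["tool_pos"],np.degrees(s["tcp_rot"]),s["gripper_width"])
cv2.imwrite("pics/w10.png",im[:,:,::-1]); np.savez("w10.npz",im=im,K=c["intrinsics"],R=c["R"],t=c["t"])
th=np.radians(3.45); u=np.array([np.cos(th),np.sin(th)]); o=np.array([623.6,59.2])
p=o+14*u; print(p); go(p[0],p[1],140,183.45)
E
```

```text
[ 449.95029712 -380.3062488   299.33546003] [ 1.79851375e+02 -1.07363837e-01 -1.78054742e+02] 0.703466202251323
[637.57462771  60.04248471]
shift [-202.5  433.7    4.6] turn z -1.5 yaw now -178.1 q6 -144 tilt [ 1.7985e+02 -1.1000e-01] t 16.25
```

View pics/w10.png

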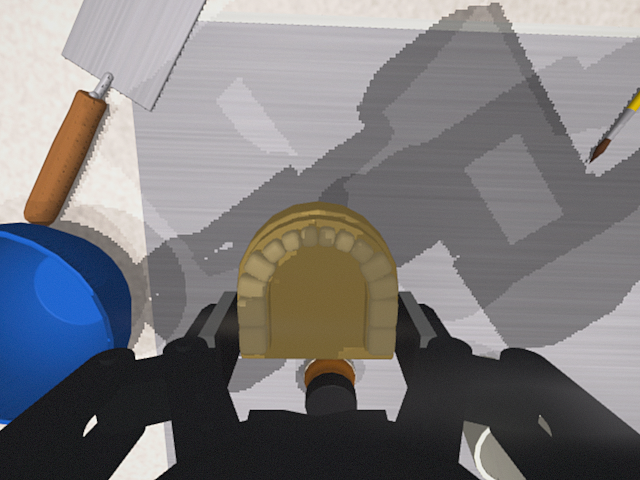

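The wrist view shows the cast held squarely with its back edge level at row 358. Carrying it to the articulator.

Emit:
jog_arm(
  series=[
    [[-202.5,433.7,0,0,0,-1.5],[-202.5,433.7,0,0,0,-1.5],[-202.5,433.7,0,0,0,-1.5],[-202.5,433.7,0,0,0,-1.5],[-202.5,433.7,0,0,0,-1.5],[-202.5,433.7,0,0,0,-1.5],[-202.5,433.7,0,0,0,-1.5],[-202.5,433.7,0,0,0,-1.5],[-202.5,433.7,0,0,0,-1.5],[-202.5,433.7,0,0,0,-1.5]],
  ],
)

```text
time: 17.25
tool_pos: [638.4, 63.3, 299.1]
tcp_rot: [3.141, -0.003, -3.079]
ft_force: [-0.2, -1.2, -1.8]
gripper_width: 0.702
grip_force: 66.5
```

Emit:
jog_arm(
  series=[
    [[0,0,0,0,0,0],[0,0,0,0,0,0],[0,0,30,0,0,0],[0,0,65,0,0,0],[0,0,65,0,0,0],[0,0,65,0,0,0],[0,0,65,0,0,0]],
  ],
)

```text
time: 17.95
tool_pos: [638.2, 59.2, 237.8]
tcp_rot: [-3.141, 0.003, -3.082]
ft_force: [0.3, 0.4, -0.9]
gripper_width: 0.703
grip_force: 66.5
```

```bash
python3 - <<'E'
from h import *
d=np.load("w10.npz"); c={"intrinsics":d["K"],"R":d["R"],"t":d["t"]}
p0=np.array([449.95,-380.31]); w=np.radians(-178.05); X=np.array([np.cos(w),np.sin(w)]);Y=np.array([np.sin(w),-np.cos(w)])
f=lambda P:np.round([(P-p0)@X,(P-p0)@Y],1)
for n,u,v,z in(("back",316,358,139.6),("backL",239,358,139.6),("backR",394,358,139.6),("front bottom",318,201,121.6)): print(n,f(ray(c,u,v,z)))
im,c=grab("wrist"); s=read_state(); print(s["tool_pos"],np.degrees(s["tcp_rot"]))
cv2.imwrite("pics/w11.png",im[:,:,::-1])
th=np.radians(3.45); u=np.array([np.cos(th),np.sin(th)]); o=np.array([623.6,59.2]); p=o+14*u; go(p[0],p[1],59,183.45)
E
```

```text
back [-17.4  -0.8]
backL [-17.3 -31.9]
backR [-17.5  30.7]
front bottom [43.5  0.1]
[638.10606819  59.40367368 237.84417127] [-1.79971424e+02  1.72506750e-01 -1.76580518e+02]
shift [ 0.5  0.7 24.1] turn z -0.0 yaw now -176.6 q6 -99 tilt [-1.7997e+02  1.7000e-01] t 18.0
```

Emit:
jog_arm(
  series=[
    [[1,1.3,0,0,0,0],[1,1.3,10,0,0,0],[1,1.3,19,0,0,0],[1,1.3,23.5,0,0,0],[1,1.3,24,0,0,0],[1,1.3,24,0,0,0],[1,1.3,24,0,0,0]],
  ],
)

```text
time: 18.7
tool_pos: [636.4, 61.2, 213.7]
tcp_rot: [-3.141, 0.0, -3.081]
ft_force: [-8.0, 0.0, 17.4]
gripper_width: 0.701
grip_force: 68.6
```

Emit:
jog_arm(
  series=[
    [[0,0,0,0,0,0],[0,0,0,0,0,0],[0,0,0,0,0,0],[0,0,-20,0,0,0],[0,0,-70,0,0,0],[0,0,-100,0,0,0],[0,0,-100,0,0,0],[0,0,-100,0,0,0],[0,0,-100,0,0,0]],
  ],
  hand=0,
)

```text
time: 19.6
tool_pos: [636.6, 61.1, 310.3]
tcp_rot: [3.141, -0.003, -3.081]
ft_force: [-0.1, 0.0, -0.6]
gripper_width: 1.001
grip_force: 0.0
```

```bash
python3 - <<'E'
from h import *
im,c=grab("wrist"); s=read_state(); print(s["tool_pos"],np.degrees(s["tcp_rot"]))
cv2.imwrite("pics/w12.png",im[:,:,::-1]); np.savez("w12.npz",im=im,K=c["intrinsics"],R=c["R"],t=c["t"])
b=blobs(mask(im,'yel',70,50),1000)[0]
P=np.array([ray(c,u,v,54) for u,v in b[:,0]],np.float32); print(cv2.minAreaRect(P),P.min(0),P.max(0))
for b in blobs(mask(im,'red',110),200):
    P=np.array([ray(c,u,v,36) for u,v in b[:,0]],np.float32); print(cv2.fitEllipse(P))
go(575,229,120,180)
E
```

```text
[636.60510002  61.0705488  310.27728837] [ 1.79973332e+02 -1.66750349e-01 -1.76551101e+02]
((623.0590209960938, 59.671504974365234), (62.44581604003906, 61.59202575683594), 3.4117560386657715) [591.79156  29.18708] [655.63965  91.72432]
((545.9067993164062, 53.63494873046875), (30.502426147460938, 31.010181427001953), 88.05587005615234)
((732.5869750976562, 128.4381561279297), (18.416738510131836, 28.284698486328125), 112.6620864868164)
((741.3416137695312, 3.554525136947632), (18.523202896118164, 29.807193756103516), 72.33848571777344)
shift [ 51.4 171.3  35.6] turn z 3.4 yaw now -176.6 q6 -99 tilt [ 1.7997e+02 -1.7000e-01] t 19.65
```

View pics/w12.png

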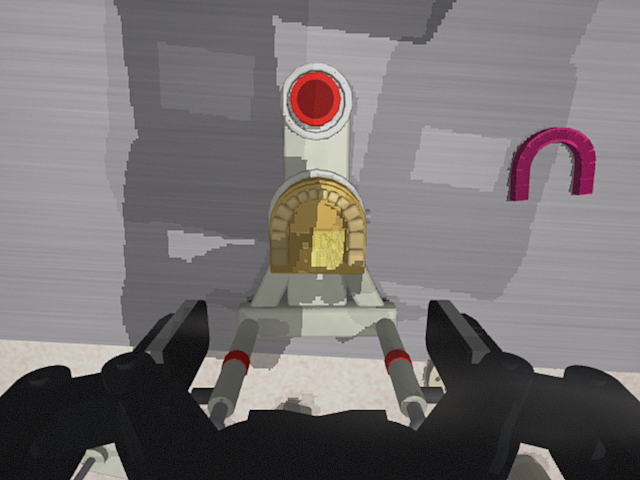

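The wrist view shows the lower cast standing on the plate and aligned with the frame at (318,230), yaw 3.4°. Next is the bite block.

Emit:
jog_arm(
  series=[
    [[51.4,171.3,20,0,0,3.4],[51.4,171.3,30,0,0,3.4],[51.4,171.3,34,0,0,3.4],[51.4,171.3,34,0,0,3.4],[51.4,171.3,34,0,0,3.4],[51.4,171.3,34,0,0,3.4],[51.4,171.3,34,0,0,3.4],[51.4,171.3,34,0,0,3.4]],
  ],
)

```text
time: 20.45
tool_pos: [575.6, 227.8, 277.9]
tcp_rot: [-3.142, 0.0, 3.141]
ft_force: [-0.5, 0.2, -1.0]
gripper_width: 1.001
grip_force: 0.0
```

```bash
python3 - <<'E'
from h import *
im,c=grab("wrist"); s=read_state(); print(s["tool_pos"],np.degrees(s["tcp_rot"]))
cv2.imwrite("pics/w13.png",im[:,:,::-1])
b=blobs(mask(im,'mag',80,30),300)[0]
P=np.array([ray(c,u,v,8) for u,v in b[:,0]],np.float32); r=cv2.minAreaRect(P); print(r); print(np.round(cv2.boxPoints(r),1))
# leg edges: straight outer sides from rotated frame
for a in np.arange(-12,14,2):
    t=np.radians(a); u=np.array([np.cos(t),np.sin(t)]); v=np.array([-u[1],u[0]]); print(a,round(np.ptp(P@v),1),round(np.ptp(P@u),1),end=' | ')
E
```

```text
[575.57897615 227.88948474 277.94678558] [-1.79997213e+02  7.98982051e-03  1.79957373e+02]
((575.9949951171875, 230.03810119628906), (51.31006622314453, 56.80780792236328), 9.154401779174805)
[[546.1 254. ]
 [555.2 197.9]
 [605.8 206.1]
 [596.8 262.2]]
-12 62.4 59.5 | -10 62.0 58.9 | -8 61.6 58.1 | -6 61.0 57.3 | -4 60.4 56.5 | -2 59.8 55.5 | 0 59.2 54.6 | 2 58.7 53.9 | 4 58.2 53.3 | 6 57.6 52.5 | 8 57.0 51.8 | 10 57.1 51.7 | 12 57.8 52.6 |
```

The block measures 51.3 x 56.8 mm at yaw 9.15°, which matches the given size. Descend and grip across the legs.

Emit:
jog_arm(
  series=[
    [[-12.4,4.7,30,0,0,-6],[-12.4,4.7,70,0,0,-9.2],[-12.4,4.7,95,0,0,-9.2],[-12.4,4.7,104,0,0,-9.2],[-12.4,4.7,104,0,0,-9.2],[-12.4,4.7,104,0,0,-9.2],[-12.4,4.7,104,0,0,-9.2]],
  ],
)

```text
time: 21.2
tool_pos: [587.9, 233.6, 175.6]
tcp_rot: [3.141, 0.003, -2.98]
ft_force: [1.1, -0.1, -0.5]
gripper_width: 1.002
grip_force: 0.0
```

Emit:
jog_arm(
  series=[
    [[0,0,0,0,0,0],[0,0,0,0,0,0],[0,0,0,0,0,0],[0,0,0,0,0,0],[0,0,0,0,0,0],[0,0,0,0,0,0],[0,0,0,0,0,0]],
  ],
  hand=1,
  newtons=35,
)

```text
time: 21.9
tool_pos: [587.5, 233.7, 175.1]
tcp_rot: [-3.142, 0.001, -2.98]
ft_force: [-2.6, -0.2, 6.6]
gripper_width: 0.642
grip_force: 35.7
```

```bash
python3 - <<'E'
from h import *
im,c=grab("wrist"); s=read_state(); print(s["tool_pos"],np.degrees(s["tcp_rot"]),s["gripper_width"],s["ft_force"])
cv2.imwrite("pics/w14.png",cv2.resize(im[180:420,160:480],None,fx=2,fy=2)[:,:,::-1])
E
```

```text
[587.53045458 233.75013338 175.15159906] [-1.79996362e+02  7.89544527e-02 -1.70738635e+02] 0.6424553998340811 [-2.19662901 -0.97679224  6.24482146]
```

View pics/w14.png

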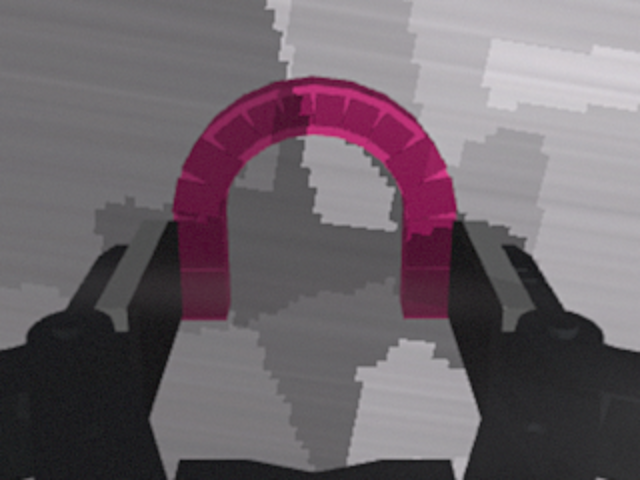

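The crop shows the block gripped squarely, with the leg ends level at row 318.

Emit:
jog_arm(
  series=[
    [[0,0,-30,0,0,0],[0,0,-80,0,0,0],[0,0,-130,0,0,0],[0,0,-130,0,0,0],[0,0,-130,0,0,0],[0,0,-130,0,0,0]],
  ],
)

```text
time: 22.55
tool_pos: [587.2, 233.6, 302.6]
tcp_rot: [-3.142, -0.002, -2.98]
ft_force: [0.3, -0.1, -1.0]
gripper_width: 0.645
grip_force: 37.1
```

```bash
cat >> h.py <<'E'
def held(u,v,zrel,c,s):
    "tool-frame xy of pixel at height zrel above grasp point"
    p=s["tool_pos"]; w=s["tcp_rot"][2]; X=np.array([np.cos(w),np.sin(w)]);Y=np.array([np.sin(w),-np.cos(w)])
    P=ray(c,u,v,p[2]-154.7+zrel)-p[:2]; return np.array([P@X,P@Y])
E
python3 - <<'E'
from h import *
im,c=grab("wrist"); s=read_state(); print(s["tool_pos"],np.degrees(s["tcp_rot"]),s["gripper_width"])
b=blobs(mask(im,'mag',80,30),300)[0][:,0].astype(float)
P=np.array([held(u,v,-12.4,c,s) for u,v in b],np.float32); print(np.round([P.min(0),P.max(0)],1),cv2.minAreaRect(P))
th=np.radians(3.43); u=np.array([np.cos(th),np.sin(th)]); o=np.array([623.3,60.3]); p=o+9*u; go(p[0],p[1],150,183.43)
E
```

```text
[587.26354815 233.65007578 302.32875634] [-1.79995005e+02 -1.73107473e-01 -1.70748924e+02] 0.6421030048497381
[[-12.9 -29.5]
 [ 39.   27.2]] ((13.143815994262695, -1.1653308868408203), (56.75039291381836, 51.81252670288086), 89.45591735839844)
shift [ -16.7 -177.8   -2.4] turn z 5.8 yaw now -170.7 q6 -88 tilt [-1.8e+02 -1.7e-01] t 22.6
```

Emit:
jog_arm(
  series=[
    [[-16.9,-177.7,0,0,0,5.8],[-16.9,-177.7,0,0,0,5.8],[-16.9,-177.7,0,0,0,5.8],[-16.9,-177.7,0,0,0,5.8],[-16.9,-177.7,0,0,0,5.8],[-16.9,-177.7,0,0,0,5.8],[-16.9,-177.7,0,0,0,5.8],[-16.9,-177.7,0,0,0,5.8]],
  ],
)

```text
time: 23.4
tool_pos: [632.5, 62.3, 303.6]
tcp_rot: [3.141, -0.001, -3.08]
ft_force: [0.8, 0.5, -0.7]
gripper_width: 0.641
grip_force: 37.2
```

Emit:
jog_arm(
  series=[
    [[0,0,30,0,0,0],[0,0,46,0,0,0],[0,0,46,0,0,0],[0,0,46,0,0,0],[0,0,46,0,0,0],[0,0,46,0,0,0]],
  ],
)

```text
time: 24.0
tool_pos: [632.8, 61.2, 259.0]
tcp_rot: [-3.141, 0.002, -3.081]
ft_force: [-0.4, 0.1, -0.5]
gripper_width: 0.645
grip_force: 37.2
```

```bash
python3 - <<'E'
from h import *
im,c=grab("wrist"); s=read_state(); print(s["tool_pos"],np.degrees(s["tcp_rot"]),s["gripper_width"])
cv2.imwrite("pics/w15.png",cv2.resize(im[180:420,160:480],None,fx=2,fy=2)[:,:,::-1])
go(632.5,60.95,86.4,183.43)
E
```

```text
[632.78774237  61.1199164  258.85943446] [-1.79988023e+02  9.03869512e-02 -1.76538986e+02] 0.6400787731364472
shift [ 0.3 -0.2 17.8] turn z 0.0 yaw now -176.5 q6 -99 tilt [-1.7999e+02  9.0000e-02] t 24.05
```

View pics/w15.png

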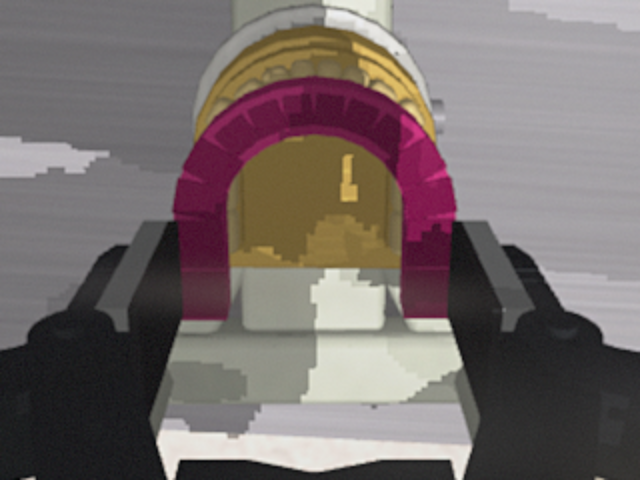

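The crop shows the block above the lower teeth, aligned and centred. Lower it and release.

Emit:
jog_arm(
  series=[
    [[0,-0.2,9,0,0,0],[0,-0.2,15,0,0,0],[0,-0.2,17.6,0,0,0],[0,-0.2,17.6,0,0,0],[0,-0.2,17.6,0,0,0],[0,-0.2,17.6,0,0,0]],
  ],
)

```text
time: 24.65
tool_pos: [632.7, 60.8, 241.1]
tcp_rot: [-3.141, 0.001, -3.081]
ft_force: [-2.2, -0.7, 8.6]
gripper_width: 0.64
grip_force: 38.5
```

Emit:
jog_arm(
  series=[
    [[0,0,0,0,0,0],[0,0,0,0,0,0],[0,0,0,0,0,0],[0,0,-20,0,0,0],[0,0,-70,0,0,0],[0,0,-90,0,0,0],[0,0,-90,0,0,0],[0,0,-90,0,0,0],[0,0,-90,0,0,0]],
  ],
  hand=0,
)

```text
time: 25.55
tool_pos: [632.6, 60.8, 328.6]
tcp_rot: [3.141, -0.003, -3.081]
ft_force: [-0.5, 0.2, -0.3]
gripper_width: 1.0
grip_force: 0.0
```

```bash
python3 - <<'E'
from h import *
im,c=grab("wrist"); s=read_state(); print(s["tool_pos"],np.degrees(s["tcp_rot"]))
cv2.imwrite("pics/w16.png",im[:,:,::-1])
b=blobs(mask(im,'mag',80,30),300)[0]
P=np.array([ray(c,u,v,74) for u,v in b[:,0]],np.float32); print(cv2.minAreaRect(P))
b=blobs(mask(im,'yel',70,50),300)[0]
P=np.array([ray(c,u,v,54) for u,v in b[:,0]],np.float32); print(P.min(0),P.max(0))
go(432,382,135,180)
E
```

```text
[632.65570586  60.77165152 328.65233   ] [ 1.79974279e+02 -1.70607639e-01 -1.76554229e+02]
((620.6798706054688, 59.21015167236328), (50.39259719848633, 57.00144577026367), 4.202044486999512)
[609.88245  40.58126] [654.958    91.03804]
shift [181.  332.7  39. ] turn z 3.4 yaw now -176.6 q6 -99 tilt [ 1.7997e+02 -1.7000e-01] t 25.6
```

Emit:
jog_arm(
  series=[
    [[181,332.7,0,0,0,3.4],[181,332.7,10,0,0,3.4],[181,332.7,37,0,0,3.4],[181,332.7,37,0,0,3.4],[181,332.7,37,0,0,3.4],[181,332.7,37,0,0,3.4],[181,332.7,37,0,0,3.4],[181,332.7,37,0,0,3.4],[181,332.7,37,0,0,3.4],[181,332.7,37,0,0,3.4]],
  ],
)

```text
time: 26.6
tool_pos: [431.9, 382.2, 292.5]
tcp_rot: [-3.141, -0.001, -3.139]
ft_force: [0.1, -0.4, 0.1]
gripper_width: 1.004
grip_force: 0.0
```

Emit:
jog_arm(
  series=[
    [[0,0,0,0,0,0],[0,0,0,0,0,0]],
  ],
)

```text
time: 26.8
tool_pos: [432.9, 381.0, 293.2]
tcp_rot: [-3.141, -0.0, 3.141]
ft_force: [0.2, -0.5, -0.5]
gripper_width: 0.999
grip_force: 0.0
```

```bash
python3 - <<'E'
from h import *
im,c=grab("wrist"); s=read_state(); print(s["tool_pos"],np.degrees(s["tcp_rot"]))
cv2.imwrite("pics/w17.png",cv2.resize(im[120:400,150:490],None,fx=2,fy=2)[:,:,::-1])
b=blobs(mask(im,'blue',50,60),1000)[0]
P=np.array([ray(c,u,v,30) for u,v in b[:,0]],np.float32); print(cv2.minAreaRect(P),P.min(0),P.max(0))
q=cv2.approxPolyDP(b,4,True)[:,0]; print(q.tolist()); print(np.round([ray(c,u,v,30) for u,v in q],1).tolist())
E
```

```text
[432.79174005 381.10439471 293.34542517] [-1.79998521e+02  6.59303833e-03  1.79951459e+02]
((430.013671875, 383.6770935058594), (69.67951965332031, 62.17680358886719), 3.9085896015167236) [395.23843 352.5648 ] [465.68857 416.0858 ]
[[319, 186], [292, 206], [276, 236], [280, 280], [293, 289], [358, 285], [370, 274], [369, 233], [346, 200]]
[[395.2, 381.5], [408.0, 364.2], [428.0, 353.3], [459.0, 355.0], [465.7, 363.8], [462.8, 408.2], [454.8, 416.1], [426.0, 414.3], [404.2, 398.8]]
```

View pics/w17.png

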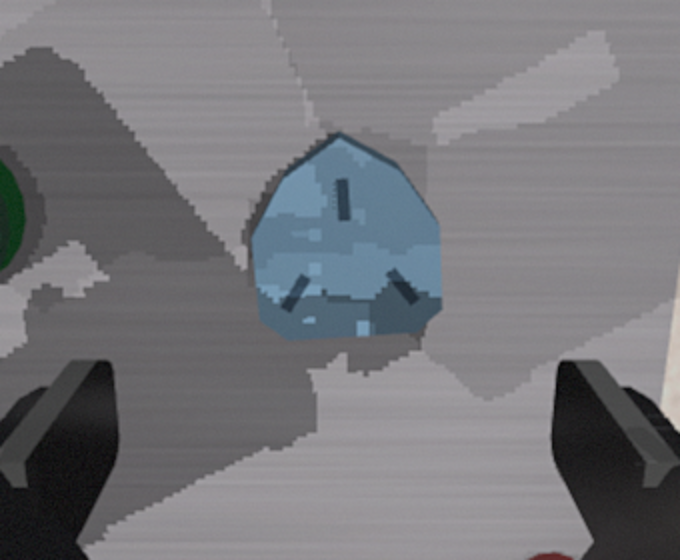

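The crop shows the blue cast with its point at (340,133) and its back edge from (290,340) to (418,332), which gives a yaw of about 3.6°. Grip it across the parallel sides.

Emit:
jog_arm(
  series=[
    [[-8.9,4,40,0,0,-3.6],[-8.9,4,85,0,0,-3.6],[-8.9,4,107,0,0,-3.6],[-8.9,4,107,0,0,-3.6],[-8.9,4,107,0,0,-3.6],[-8.9,4,107,0,0,-3.6]],
  ],
)

```text
time: 27.45
tool_pos: [441.5, 386.0, 188.1]
tcp_rot: [3.14, 0.003, -3.078]
ft_force: [-0.5, -0.1, -0.1]
gripper_width: 1.0
grip_force: 0.0
```

Emit:
jog_arm(
  series=[
    [[0,0,0,0,0,0],[0,0,0,0,0,0],[0,0,0,0,0,0],[0,0,0,0,0,0],[0,0,0,0,0,0],[0,0,0,0,0,0],[0,0,0,0,0,0]],
  ],
  hand=1,
  newtons=60,
)

```text
time: 28.15
tool_pos: [441.1, 386.1, 188.0]
tcp_rot: [3.141, 0.002, -3.078]
ft_force: [-1.8, -1.3, 8.3]
gripper_width: 0.708
grip_force: 64.6
```

Emit:
jog_arm(
  series=[
    [[0,0,-30,0,0,0],[0,0,-80,0,0,0],[0,0,-125,0,0,0],[0,0,-125,0,0,0],[0,0,-125,0,0,0],[0,0,-125,0,0,0]],
  ],
)

```text
time: 28.75
tool_pos: [440.6, 385.9, 310.1]
tcp_rot: [-3.141, -0.002, -3.078]
ft_force: [0.6, 1.3, -2.1]
gripper_width: 0.703
grip_force: 66.4
```

```bash
python3 - <<'E'
from h import *
im,c=grab("wrist"); s=read_state(); print(s["tool_pos"],np.degrees(s["tcp_rot"]),s["gripper_width"])
cv2.imwrite("pics/w18.png",im[:,:,::-1])
b=blobs(mask(im,'blue',50,40),1000)[0]
for zr in (-1,-2):
  P=np.array([held(u,v,zr,c,s) for u,v in b[:,0]],np.float32); print(cv2.minAreaRect(P),P.min(0),P.max(0))
th=np.radians(3.43); u=np.array([np.cos(th),np.sin(th)]); o=np.array([623.3,60.3]); p=o+8.5*u; print(p); go(p[0],p[1],160,183.43)
E
```

```text
[440.72040045 385.90194168 309.89121975] [-1.79929037e+02 -1.48363846e-01 -1.76349951e+02] 0.7069087441311096
((13.412311553955078, -1.1095046997070312), (61.03257751464844, 69.51350402832031), 89.76802825927734) [-21.372038 -31.61635 ] [48.168087 29.415098]
((12.96689224243164, -1.1103858947753906), (61.51801681518555, 70.06636810302734), 89.76802062988281) [-22.09412  -31.859877] [47.9991   29.656998]
[631.78477343  60.80854686]
shift [-170.  -336.6   -4.8] turn z 0.2 yaw now -176.3 q6 -64 tilt [-1.7993e+02 -1.5000e-01] t 28.8
```

View pics/w18.png

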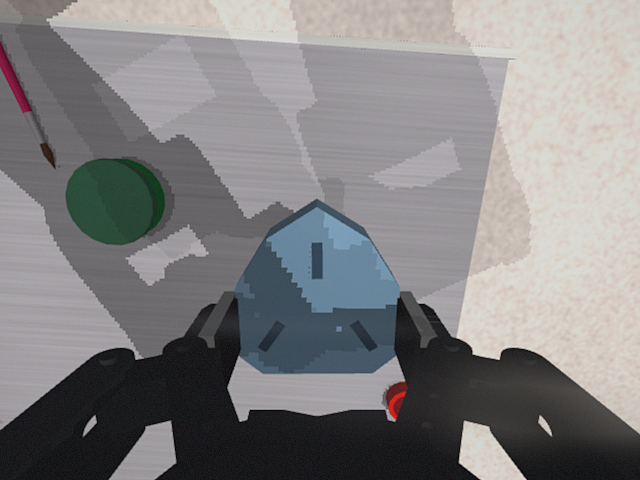

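The wrist view shows the upper cast held squarely, with its point at (317,200) and its back edge at row 373. Carry it over.

Emit:
jog_arm(
  series=[
    [[-169.8,-336.6,0,0,0,0.2],[-169.8,-336.6,0,0,0,0.2],[-169.8,-336.6,0,0,0,0.2],[-169.8,-336.6,0,0,0,0.2],[-169.8,-336.6,0,0,0,0.2],[-169.8,-336.6,0,0,0,0.2],[-169.8,-336.6,0,0,0,0.2],[-169.8,-336.6,0,0,0,0.2],[-169.8,-336.6,0,0,0,0.2],[-169.8,-336.6,0,0,0,0.2]],
  ],
)

```text
time: 29.8
tool_pos: [631.8, 60.7, 309.9]
tcp_rot: [3.141, -0.003, -3.082]
ft_force: [0.1, 0.3, -1.4]
gripper_width: 0.707
grip_force: 66.4
```

Emit:
jog_arm(
  series=[
    [[0,0,0,0,0,0],[0,0,20,0,0,0],[0,0,33,0,0,0],[0,0,33,0,0,0],[0,0,33,0,0,0],[0,0,33,0,0,0],[0,0,33,0,0,0]],
  ],
)

```text
time: 30.5
tool_pos: [631.9, 61.0, 279.1]
tcp_rot: [-3.141, 0.001, -3.081]
ft_force: [1.1, -0.1, -1.4]
gripper_width: 0.703
grip_force: 66.3
```

```bash
python3 - <<'E'
from h import *
im,c=grab("wrist"); s=read_state(); print(s["tool_pos"],np.degrees(s["tcp_rot"]),s["gripper_width"])
cv2.imwrite("pics/w19.png",im[:,:,::-1])
go(631.6,60.8,107.3,183.43)
E
```

```text
[631.85729331  60.95248403 278.96783475] [-1.79990487e+02  6.13513461e-02 -1.76547997e+02] 0.7037717018424203
shift [ 0.3 -0.1 17. ] turn z 0.0 yaw now -176.5 q6 -99 tilt [-1.7999e+02  6.0000e-02] t 30.55
```

Emit:
jog_arm(
  series=[
    [[0.2,-0.1,8,0,0,0],[0.2,-0.1,13,0,0,0],[0.2,-0.1,16,0,0,0],[0.2,-0.1,16.5,0,0,0],[0.2,-0.1,16.5,0,0,0],[0.2,-0.1,16.5,0,0,0]],
  ],
)

```text
time: 31.15
tool_pos: [631.7, 60.8, 262.0]
tcp_rot: [3.142, 0.001, -3.081]
ft_force: [0.1, 0.7, 3.5]
gripper_width: 0.706
grip_force: 66.8
```

```bash
python3 - <<'E'
from h import *
s=read_state(); print(s["tool_pos"],s["ft_force"])
E
```

```text
[631.69406816  60.81800671 262.03332228] [0.06279024 0.72261394 3.52487882]
```

In light contact at the expected height (107.3). Release, rise and check.

Emit:
jog_arm(
  series=[
    [[0,0,0,0,0,0],[0,0,0,0,0,0],[0,0,0,0,0,0],[0,0,-20,0,0,0],[0,0,-70,0,0,0],[0,0,-90,0,0,0],[0,0,-90,0,0,0],[0,0,-90,0,0,0],[0,0,-90,0,0,0]],
  ],
  hand=0,
)

```text
time: 32.05
tool_pos: [631.5, 60.8, 350.2]
tcp_rot: [3.141, -0.003, -3.081]
ft_force: [0.3, -0.5, -0.8]
gripper_width: 0.996
grip_force: 0.0
```

```bash
python3 - <<'E'
from h import *
im,c=grab("wrist"); s=read_state(); print(s["tool_pos"],np.degrees(s["tcp_rot"]))
b=blobs(mask(im,'blue',50,40),1000)[0]
P=np.array([ray(c,u,v,104) for u,v in b[:,0]],np.float32); print(cv2.minAreaRect(P),P.min(0),P.max(0))
im2,_=grab("scene")
a=cv2.resize(im[100:340,200:440],(480,480)); d=cv2.convertScaleAbs(cv2.resize(im2[220:330,290:390],(436,480),interpolation=2),alpha=1.2)
cv2.imwrite("pics/fin.png",np.hstack([a,d])[:,:800,::-1])
E
```

```text
[631.58845902  60.77391733 350.21380496] [ 1.79978309e+02 -1.66534559e-01 -1.76551210e+02]
((620.4171752929688, 59.1951904296875), (69.46752166748047, 61.93803405761719), 4.331959247589111) [585.7707    28.396456] [656.697     91.412476]
```

View pics/fin.png

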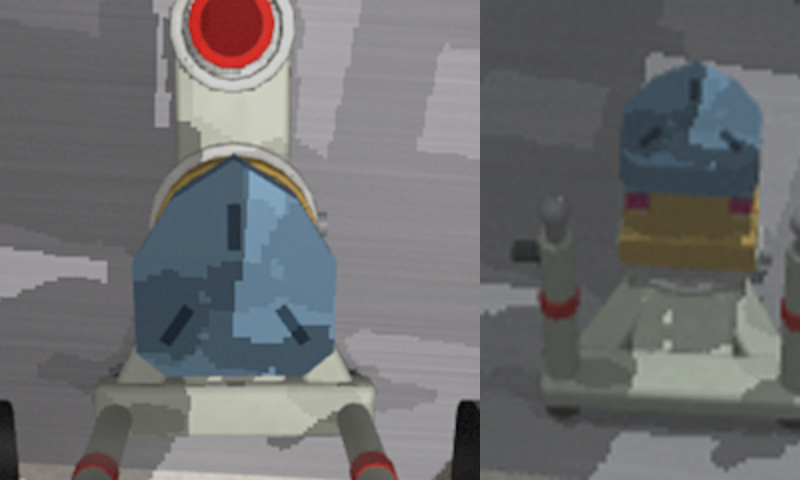

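The picture shows the stack standing level and aligned. The upper cast's origin is at about (623.4, 59.4), over the lower cast at (623.1, 59.7). The gripper is clear.

```bash
python3 -c "
from station import order
print(order.finish_job())"
```

```text
the job is handed in; nothing more can be done
None
```

The case is set up dry in the articulator and handed in at about 32 s: incisal table and mounting plate are seated, and the lower cast, bite block and upper cast stand level over one another to within about 1 mm, fronts to the table; the cup, tin and jar were not touched.

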